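Open the goldsmith's steel chest and lay the bench block in it

ROBOT

A 7-joint arm with a two-finger parallel gripper is mounted at the origin on the work surface. World frame = base frame: x ahead of the robot, y to its left, z up, the work surface at z = 0. Lengths are in m, angles in rad, forces in N, time in s.
With the tool pointing down it reaches from about 0.425 to 1.025 m from the base axis. Payload 9.4 kg.
Tool frame: the origin (TCP) lies between the finger pads; the fingertips stand 22 mm ahead of it and the grasp point (between the pads) lies 3 mm ahead of it (manip.tcp_to_tips is the z of the fingertips in the tool frame, in m); z points along the fingers, y is the direction in which the jaws open and shut (so a half turn about z gives the same grasp; the last joint's range is limited). The gripper opens to 93 mm and grips with 3 to 60 N. Pads are 15 mm wide; open, the fingers measure 128 mm over their backs; the gripper's body (75 mm by 188 mm) begins 65 mm behind the grasp point.
Start: joints at [-1.375, 0.599, -0.003, 1.599, 0.002, 0.943, -0.08], TCP at [0.195, 0.698, 0.241] pointing down, gripper open.
Joint ranges: [-2.57, 2.57], [-0.35, 1.97], [-1.29, 1.29], [0.11, 2.56], [-1.05, 4.19], [0.11, 1.86], [-2.63, 2.63]. Speed limits (rad/s): [2.22, 2.22, 3.01, 3.01, 3.14, 3.14, 3.14].

INTERFACE

Orientations are given as a unit quaternion [x, y, z, w].
In Python, from plant import manip, eoat, kinematics, optics, job, telemetry gives the robot as it stands. Calls block until the motion is done:
- manip.move_pose(position, orientation): joint-space move of the TCP to a pose.
- manip.move_linear(position, rate=0.15, rot=None, force_limit=None): straight line of the TCP; rot=None keeps the orientation; rate is the mean speed in m/s. With force_limit (N) it stops when the force on the tool has changed by that much, and returns True; else False.
- manip.goto_joints(angles): joint-space move.
- eoat.gripper_to(opening): opening from 0.0 (shut) to 1.0 (fully open); the grip force is fixed at half the most; returns when the fingers have stopped.
- manip.dwell(seconds).
- kinematics.solve_ik(position, orientation): joint angles nearest the present ones, or None.
- optics.grab_frame(name): name is "scene" or "top"; returns a dict with "pixels" (384x512x3 uint8, red, green, blue), "range_z" (384x512 float32, m along the optical axis (not along the pixel's ray), 0 where there is no reading), "vertical_fov" (degrees; the focal length in pixels is half the picture's height over the tangent of half this angle, whatever the lens; pixels are square), "cx", "cy" (the principal point, pixels), "R" (3x3) and "t" (3): a world point X has camera coordinates R X + t. Camera axes: x right, y down, z forward; pixel columns grow to the right and rows downward; lengths in m; the calibration is good to about 2 mm. A picture is of the moment at which its call begins.
A pose or a line that the arm cannot do raises manip.PlanningError and nothing moves.
- job.job_done(): hands the job in, once; it reports no verdict.
Readings, each from a call of its own:
- telemetry.current_time(): time.
- telemetry.current_joint_pos(): joint angles.
- telemetry.current_qd(): joint speeds.
- telemetry.current_effort(): joint torques, N m.
- telemetry.current_tool_pos(): TCP position.
- telemetry.current_ee_rot(): TCP orientation.
- telemetry.current_contact_force(): force on the tool from outside, world axes, zero at the start.
- telemetry.current_wrist_torque(): the same for the moment, N m.
- telemetry.current_opening(): opening from 0.0 (shut) to 1.0 (fully open).
Only numpy, scipy, OpenCV 4.12 (cv2) and the standard library are available. Lean on these libraries where they do the work, as an engineer would, in place of code of your own. Each camera call takes 0.05 s, during which the arm holds its last target.

TASK

Open the steel chest on the bench: get under the tab at the front of its lid and ease the lid up and over past its balance point, gently and without letting it slam, so that it stays open by itself. Then take the square steel bench block and set it down flat on the chest's floor (do not drop it in); leave the lid standing open and the other things where they are.

Things in the scene. Friction and masses are not known exactly. Their poses are not given: they have to be found in the camera images.
- chest: Grey painted steel chest, fixed to the bench, 140 (x) x 180 (y) x 80 mm high, open-topped below its lid; walls and floor 6 mm thick, inside 128 x 168 mm and 74 mm deep. Origin: centre of its underside, on the bench. Its x axis points from the front (tab side, towards the robot) to the hinge side; its yaw varies from about -0.2 to 0.4 rad.
- tab (a point): Middle of the front edge of the lid's pull tab, on its underside, 163 mm from the hinge axis (moves with the lid). The tab is a steel tongue 80 mm wide (along y) and 5 mm thick that stands 23 mm out in front of the chest's front wall, 81 mm above the bench when shut; below it is free space down to the bench. The point's axes are the lid's: x towards the hinge, z out of the lid's upper face.
- hinge (a point): Middle of the lid's hinge axis, at the chest's far upper edge, 70 mm behind the chest's centre and 81 mm above the bench. The axis runs along the chest's y.
- lid (a joint): Angle of the lid: 0 shut (level), 1.57 upright, 2.18 rad the stop, leaning back open. Bare steel lid 143 x 184 x 5 mm, 0.35 to 0.7 kg (differs from run to run), no latch; lifting it at the tab takes about 2 to 4 N. A light closing spring puts the balance point beyond upright, at about 1.7 to 1.93 rad depending on the weight: let go before that it falls shut, beyond it it sinks by itself, slightly damped, to the stop.
- block: Square steel bench block with a black rubber underside, 50 x 50 x 20 mm in all, about 0.4 kg, lying flat on the bench to the right of the chest, any yaw. Origin: centre of its underside. x and y along its sides.
- puck: Bystander: round steel disc 60 mm across and 22 mm high. Origin: centre of its underside.
- jar: Bystander: lidded amber glass jar 52 mm across and 60 mm high. Origin: centre of its underside.
- hammer: Bystander: small hammer, 220 mm long, lying to the left of the chest. Origin: underside, near its middle.
There are look-alikes about, which are no part of the job. What is shaped like the block but orange is not meant. Of the things that look like the chest, take the one that is farthest to the robot's left at the start.

How it is judged:
On the way:
1. the lid stays open by itself, at rest, with the robot off it (value of joint lid above 1.95 rad and velocity of joint lid between -0.1 and 0.1 rad/s and contact force between each of the arm, the fingers and chest below 0.2 N), for 0.3 s.
At the end, for the whole second after the job is handed in: The lid stands open by itself beyond 1.95 rad, at rest, and the block lies flat (within 0.15 rad) and still on the chest's floor (its underside less than 12 mm above the chest's underside), let go (value of joint lid above 1.95 rad and velocity of joint lid between -0.1 and 0.1 rad/s and x of block in the frame of chest between -0.05 and 0.05 m and y of block in the frame of chest between -0.07 and 0.07 m and z of block in the frame of chest below 0.012 m and angle between block's own z axis and vertical below 0.15 rad and linear speed of block below 0.02 m/s); the robot touches nothing.
It fails at once if the lid slams: falls shut faster than 3 rad/s or is flung open faster than 4 rad/s (velocity of joint lid below -3 rad/s or velocity of joint lid above 4 rad/s).
It fails at once if the robot presses on the chest or its lid with more than 35 N (contact force between any of the fingers, the arm and chest above 35 N).
It fails at once if the block is dropped into the chest: faster than 0.6 m/s inside its walls (x of block in the frame of chest between -0.05 and 0.05 m and y of block in the frame of chest between -0.07 and 0.07 m and z of block in the frame of chest below 0.08 m and linear speed of block above 0.6 m/s).
It fails at once if the puck, the jar or the hammer is moved by more than 30 mm (distance of any of puck, jar, hammer from where it was at the start of the episode above 0.03 m).
It also fails if it takes over 69 s, if anything falls off the work surface, if the arm or the gripper's body presses on something with over 40 N, if the wrist force passes 120 N, or if a joint passes its speed limit or range.

## Working session

There is one attempt and no reset: what is moved stays moved. The work goes in short steps, each a Python script; the robot and the scene stay as the last script left them, time stands still between calls to the robot, and variables do not carry over. Pictures are saved under pics/ and viewed, and the job is handed in when it is done.

```bash
ls; mkdir -p pics
cat > h.py <<'E'
import numpy as np, cv2
from plant import manip, eoat, kinematics, optics, job, telemetry
def grab(n):
    f=optics.grab_frame(n); return f
def pts(f):
    Z=f["range_z"]; h,w=Z.shape
    fl=h/2/np.tan(np.radians(f["vertical_fov"])/2)
    u,v=np.meshgrid(np.arange(w),np.arange(h))
    P=np.stack([(u-f["cx"])/fl*Z,(v-f["cy"])/fl*Z,Z],-1)
    W=(P-np.array(f["t"]))@np.array(f["R"])
    W[Z==0]=np.nan
    return W
E
python3 - <<'E'
from h import *
import pickle
for n in("scene","top"):
    f=grab(n); cv2.imwrite(f"pics/{n}0.png",f["pixels"][:,:,::-1]); pickle.dump(dict(f),open(n+"0.pkl","wb"))
    print(n,f["vertical_fov"],f["cx"],f["cy"],np.array(f["R"]).round(3).tolist(),f["t"])
print(telemetry.current_time(),telemetry.current_tool_pos(),telemetry.current_ee_rot(),telemetry.current_joint_pos(), manip.tcp_to_tips)
E
```

```text
pics
scene 54.39788996363026 248.6788803416523 191.9549843727345 [[0.755, 0.655, 0.01], [0.548, -0.623, -0.559], [-0.36, 0.427, -0.829]] [-0.36049232 -0.15846883  1.30687541]
top 43.86309090042512 264.62010399391727 191.78722398797623 [[0.002, -1.0, -0.005], [-0.996, -0.001, -0.087], [0.087, 0.006, -0.996]] [0.04770516 0.44607616 1.35754264]
0.1 [0.19526504 0.69779151 0.23984245] [ 1.35943519e-01  9.90716338e-01 -7.04758605e-04 -2.26835886e-05] [-1.37466135  0.60005887 -0.0025486   1.60003268  0.00182277  0.94291319
 -0.07977279] 0.022
```

View pics/scene0.png

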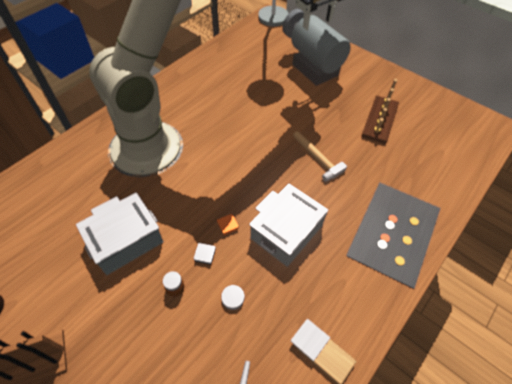

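View pics/top0.png

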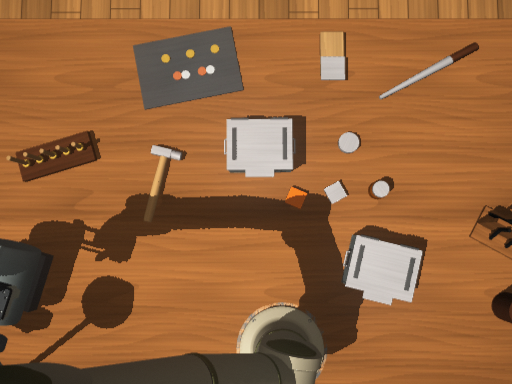

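Top view: there are two chests, at (260,145) and (385,270). The one at (260,145) is farther left (+y), so that's the target, with its tab at (260,172). There are two block-shaped items: grey at (336,191) is the target, orange at (297,196) is the decoy. The puck is at (349,142), the jar at (381,188) and the hammer at (163,180).

Run:
```python
import pickle
from h import *
f=pickle.load(open("top0.pkl","rb")); W=pts(f); im=f["pixels"]
c=im[100:215,205:400,::-1]; cv2.imwrite("pics/crop0.png",cv2.resize(c,None,fx=4,fy=4,interpolation=cv2.INTER_CUBIC))
def rect(n,u0,u1,v0,v1,z0,z1):
    S=W[v0:v1,u0:u1].reshape(-1,3); S=S[(S[:,2]>z0)&(S[:,2]<z1)]
    r=cv2.minAreaRect(S[:,:2].astype(np.float32)); print(n,len(S),"rect",r,"med",np.median(S,0).round(4),"z",np.percentile(S[:,2],[5,50,95]).round(4))
    return S
S=rect("lid",210,312,105,185,.075,.1)
rect("block",322,350,176,206,.014,.03)
rect("orange",284,310,182,208,.012,.035)
rect("puck",335,364,128,156,.015,.03)
rect("jar",368,395,175,202,.045,.07)
rect("ham",140,190,140,225,.008,.05)
rect("lid2",340,425,232,305,.075,.1)
# row-wise width of the lid
for v in range(112,182,4):
    m=[u for u in range(205,320) if .072<W[v,u,2]<.1]
    if m: print(v,m[0],m[-1],W[v,m[0]].round(3),W[v,m[-1]].round(3))
```

```text
lid 3655 rect ((0.5668054819107056, 0.0641879141330719), (0.16725340485572815, 0.18465273082256317), 0.13261465728282928) med [0.5705 0.0639 0.0864] z [0.082  0.0864 0.0907]
block 302 rect ((0.4465498924255371, -0.1543719619512558), (0.04963511973619461, 0.05045156180858612), 28.612680435180664) med [ 0.4457 -0.1542  0.0209] z [0.0165 0.0209 0.0246]
orange 301 rect ((0.43077170848846436, -0.04038703814148903), (0.049908336251974106, 0.0501292459666729), 66.74554443359375) med [ 0.4308 -0.0394  0.0208] z [0.0158 0.0208 0.0256]
puck 330 rect ((0.5925983786582947, -0.1947874128818512), (0.058293089270591736, 0.058019235730171204), 59.901275634765625) med [ 0.5919 -0.1941  0.0227] z [0.0181 0.0227 0.0272]
jar 228 rect ((0.45281946659088135, -0.2762118875980377), (0.0451812669634819, 0.04481563717126846), 45.564334869384766) med [ 0.453  -0.2751  0.0607] z [0.0548 0.0607 0.0653]
ham 899 rect ((0.4686620235443115, 0.3408074975013733), (0.22713156044483185, 0.13802357017993927), 0.9229770302772522) med [0.4967 0.3584 0.024 ] z [0.0131 0.024  0.0299]
lid2 3895 rect ((0.22698286175727844, -0.
[... 254 characters left out ...]
292 [0.618 0.156 0.089] [ 0.618 -0.028  0.086]
132 226 292 [0.606 0.155 0.088] [ 0.607 -0.028  0.084]
136 226 292 [0.595 0.156 0.087] [ 0.596 -0.028  0.084]
140 226 292 [0.585 0.156 0.084] [ 0.584 -0.028  0.087]
144 226 292 [0.574 0.156 0.083] [ 0.574 -0.028  0.083]
148 226 292 [0.562 0.155 0.086] [ 0.564 -0.028  0.077]
152 226 292 [0.551 0.155 0.086] [ 0.55  -0.027  0.09 ]
156 226 292 [0.54  0.155 0.085] [ 0.539 -0.027  0.089]
160 226 292 [0.529 0.155 0.083] [ 0.528 -0.027  0.087]
164 226 292 [0.517 0.155 0.09 ] [ 0.517 -0.027  0.086]
168 226 292 [0.507 0.155 0.08 ] [ 0.506 -0.027  0.085]
172 245 273 [0.495 0.102 0.088] [0.495 0.025 0.088]
176 245 273 [0.484 0.102 0.086] [0.485 0.025 0.079]
```

Run:
```python
import pickle
from h import *
f=pickle.load(open("scene0.pkl","rb")); W=pts(f)
S=W[180:265,245:330].reshape(-1,3); S=S[(S[:,2]>.076)&(S[:,2]<.1)]
print(cv2.minAreaRect(S[:,:2].astype(np.float32)),np.median(S,0))
S=W[238:268,190:220].reshape(-1,3); S=S[(S[:,2]>.014)&(S[:,2]<.03)]
print(cv2.minAreaRect(S[:,:2].astype(np.float32)),np.median(S,0))
```

```text
((0.5648272633552551, 0.06291020661592484), (0.1660420000553131, 0.18726849555969238), 0.41679930686950684) [0.57316173 0.05550719 0.08613628]
((0.4439924657344818, -0.15649040043354034), (0.050658367574214935, 0.0508577860891819), 27.6870059967041) [ 0.44505266 -0.15742677  0.02044485]
```

View pics/crop0.png

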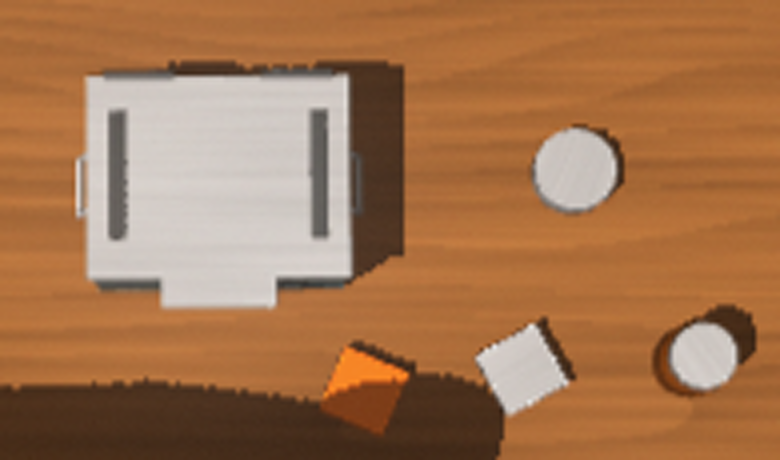

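Confirmed: the chosen chest has its tab towards the robot (crop (218,292)) and yaw about 0. The grey block is at crop (525,368), and the orange decoy at (365,388). Next I'll check reachability for the lid-lift path.

```bash
cat >> h.py <<'E'
from scipy.spatial.transform import Rotation as Rn, Slerp
HX,HY,HZ=0.6465,0.0638,0.081
YAW=0.0
def quat(al,sgn=-1,yaw=0.0):
    z=np.array([np.sin(al),0,-np.cos(al)]); y=np.array([0,sgn*1.0,0]); x=np.cross(y,z)
    return (Rn.from_euler('z',yaw)*Rn.from_matrix(np.stack([x,y,z],1))).as_quat()
def tcp_for(th,al,dep=0.013,gap=0.0,half=0.0075):
    """TCP so that the finger touches the underside of the lid at angle th; al = tool tilt; gap = clearance"""
    d=np.array([np.sin(al),-np.cos(al)]); s=np.array([np.cos(al),np.sin(al)])
    H=np.array([HX,HZ]); r=lambda q:H+q*np.array([-np.cos(th),np.sin(th)])
    n=np.array([-np.sin(th),-np.cos(th)])
    if al+th<np.pi/2: C=r(.163)+dep*d-gap*s
    else: C=r(.163-dep)+gap*n
    T=C-half*s; P=T-.022*d
    return np.array([P[0],HY,P[1]])
E
python3 - <<'E'
from h import *
for sg in(1,-1):
  for al in range(0,100,10):
    a=np.radians(al); o=[]
    for th in(0,.5,1,1.57,2.05):
        q=kinematics.solve_ik(tcp_for(th,a).tolist(),quat(a,sg).tolist()); o.append("--" if q is None else "OK")
    print(sg,al,o)
print(tcp_for(0,np.radians(60)))
E
```

```text
1 0 ['OK', 'OK', 'OK', 'OK', 'OK']
1 10 ['OK', 'OK', 'OK', 'OK', 'OK']
1 20 ['OK', 'OK', 'OK', 'OK', 'OK']
1 30 ['--', 'OK', 'OK', 'OK', 'OK']
1 40 ['--', '--', 'OK', 'OK', 'OK']
1 50 ['--', '--', '--', 'OK', 'OK']
1 60 ['--', '--', '--', 'OK', 'OK']
1 70 ['--', '--', '--', '--', 'OK']
1 80 ['--', '--', '--', '--', 'OK']
1 90 ['--', '--', '--', '--', 'OK']
-1 0 ['OK', 'OK', 'OK', 'OK', 'OK']
-1 10 ['--', 'OK', 'OK', 'OK', 'OK']
-1 20 ['OK', '--', 'OK', 'OK', 'OK']
-1 30 ['--', 'OK', 'OK', '--', 'OK']
-1 40 ['--', '--', 'OK', 'OK', 'OK']
-1 50 ['--', '--', '--', 'OK', 'OK']
-1 60 ['--', '--', '--', 'OK', 'OK']
-1 70 ['--', '--', '--', '--', 'OK']
-1 80 ['--', '--', '--', '--', 'OK']
-1 90 ['--', '--', '--', '--', 'OK']
[0.47195577 0.0638     0.07900481]
```

```bash
python3 - <<'E'
from h import *
# scan: tip at point under the tab, azimuth phi, tilt alpha, roll
tip=np.array([0.492,HY,0.062])
for phi in range(-120,121,15):
    row=[]
    for al in range(20,91,10):
        ok=[]
        for roll in range(0,360,45):
            R=Rn.from_euler('z',np.radians(phi))*Rn.from_quat(quat(np.radians(al)))*Rn.from_euler('z',np.radians(roll))
            p=tip-R.apply([0,0,.022])
            if kinematics.solve_ik(p.tolist(),R.as_quat().tolist()) is not None: ok.append(roll)
        row.append(len(ok))
    print(phi,row)
E
python3 - <<'E'
from h import *
for dep in(.02,.04):
  for th in (0,.1,.2,.3,.5,.7):
    print(dep,th,[al for al in range(0,60,3) if any(kinematics.solve_ik(tcp_for(th,np.radians(al),dep).tolist(),quat(np.radians(al),sg).tolist()) is not None for sg in(1,))])
E
```

```text
-120 [8, 8, 8, 8, 8, 8, 8, 8]
-105 [8, 8, 8, 8, 8, 8, 8, 8]
-90 [8, 8, 8, 8, 8, 8, 8, 8]
-75 [8, 8, 8, 8, 8, 8, 8, 8]
-60 [8, 8, 8, 8, 8, 8, 8, 8]
-45 [6, 8, 8, 8, 8, 8, 7, 7]
-30 [8, 8, 0, 0, 0, 0, 0, 7]
-15 [8, 0, 0, 0, 0, 0, 0, 0]
0 [8, 0, 0, 0, 0, 0, 0, 0]
15 [8, 0, 0, 0, 0, 0, 0, 0]
30 [8, 0, 0, 0, 0, 0, 0, 0]
45 [8, 8, 0, 0, 0, 0, 0, 7]
60 [7, 8, 8, 8, 8, 8, 8, 0]
75 [8, 8, 7, 6, 8, 8, 8, 8]
90 [8, 8, 8, 8, 8, 8, 8, 8]
105 [8, 8, 8, 8, 8, 8, 8, 8]
120 [8, 8, 8, 8, 8, 8, 8, 8]
0.02 0 [0, 3, 6, 9, 12, 15, 18, 21]
0.02 0.1 [0, 3, 6, 9, 12, 15, 18, 21]
0.02 0.2 [0, 3, 6, 9, 12, 15, 18, 21, 24]
0.02 0.3 [0, 3, 6, 9, 12, 15, 18, 21, 24]
0.02 0.5 [0, 3, 6, 9, 12, 15, 18, 21, 24, 27, 30]
0.02 0.7 [0, 3, 6, 9, 12, 15, 18, 21, 24, 27, 30, 33, 36]
0.04 0 [0, 3, 6, 9, 12, 15, 18, 21]
0.04 0.1 [0, 3, 6, 9, 12, 15, 18, 21, 24]
0.04 0.2 [0, 3, 6, 9, 12, 15, 18, 21, 24]
0.04 0.3 [0, 3, 6, 9, 12, 15, 18, 21, 24, 27]
0.04 0.5 [0, 3, 6, 9, 12, 15, 18, 21, 24, 27, 30]
0.04 0.7 [0, 3, 6, 9, 12, 15, 18, 21, 24, 27, 30, 33, 36]
```

```bash
cat >> h.py <<'E'
TH=np.array([0,.15,.3,.5,.7,.9,1.1,1.3,1.5,1.7,1.85,2.0,2.08])
def rot3(az,al,roll):
    return Rn.from_euler('z',az)*Rn.from_quat(quat(al))*Rn.from_euler('z',roll)
_g=lambda a,b,n:np.linspace(a,b,n)
def boxpts(hx,hy,z0,z1,nx,ny,nz):
    return np.stack(np.meshgrid(_g(-hx,hx,nx),_g(-hy,hy,ny),_g(z0,z1,nz)),-1).reshape(-1,3)
FING=boxpts(.0075,.0175,-.084,0,5,9,43)   # from the tip
BODY=boxpts(.0375,.094,-.234,-.084,7,15,13)
WR=boxpts(.05,.05,-.36,-.234,5,5,8)
def lidframe(P,th):
    """world->lid: r (distance from hinge toward tab), y, w (along outward underside normal, <0 = in/above lid)"""
    Q=P-np.array([HX,HY,HZ])
    e=np.array([-np.cos(th),0,np.sin(th)]); n=np.array([-np.sin(th),0,-np.cos(th)])
    return Q@e,Q[:,1],Q@n
def tip_for(th,R,dep,dy,gap=0.0):
    """tip centre such that the box-finger just touches the underside (gap>0: clear)"""
    e=np.array([-np.cos(th),0,np.sin(th)]); n=np.array([-np.sin(th),0,-np.cos(th)])
    T=np.array([HX,HY,HZ])+(.163-dep)*e+np.array([0,dy,0])
    r,y,w=lidframe(T+R.apply(FING),th)
    m=(r<.163)&(abs(y)<.092)&((r<.14)|(abs(y)<.04))
    return T+n*(gap-w[m].min())
E
cat > scan.py <<'E'
from h import *
import itertools
def clear(P,th):
    r,y,w=lidframe(P,th)
    # lid slab: 0..0.163, |y|<.092, w in[-.005,0]; conservative: tab full width ->treat .143 for wide
    def bd(d): 
        d=np.stack(d,1); return np.where((d>0).any(1),np.linalg.norm(np.maximum(d,0),axis=1),d.max(1))
    c1=bd([np.maximum(r-.143,-r),abs(y)-.092,np.maximum(w,-.005-w)]).min()
    c1=min(c1,bd([np.maximum(r-.163,.14-r),abs(y)-.04,np.maximum(w,-.005-w)]).min())
    Q=P-np.array([HX-.07,HY,0])
    c2=bd([abs(Q[:,0])-.07,abs(Q[:,1])-.09,Q[:,2]-.08]).min()
    return c1,c2,P[:,2].min()
res=[]
for az,al,roll,dy in itertools.product([-45,-60,-75,45,60,75],[50,60,70],[0,30,60,90,120,150],[-.025,0,.025]):
    R=rot3(*np.radians([az,al,roll])); cb=9;zf=9;cf=9;okc=True
    for th in TH:
        T=tip_for(th,R,.014,dy)
        b=clear(T+R.apply(BODY),th); wv=clear(T+R.apply(WR),th); f=clear(T+R.apply(FING),th)
        cb=min(cb,b[0],b[1],b[2],wv[0],wv[1],wv[2]); cf=min(cf,f[1],f[2])
        if min(cb,cf-0)<0.002: okc=False;break
    if okc and cb>.012: res.append((cb,cf,az,al,roll,dy))
res.sort(reverse=True); print(len(res))
k=0
for x in res[:60]:
    R=rot3(*np.radians(x[2:5]))
    best=None
    for rr in (0,180):
        R2=R*Rn.from_euler('z',np.radians(rr))
        qs=[kinematics.solve_ik((tip_for(th,R2,.014,x[5])-R2.apply([0,0,.022])).tolist(),R2.as_quat().tolist()) for th in TH]
        n=sum(q is not None for q in qs); 
        print(np.round(x[:2],3),x[2:],rr,n,"/",len(TH), "maxstep",(np.abs(np.diff(np.array([q for q in qs if q is not None]),axis=0)).max().round(2) if n>1 else None))
E
python3 scan.py
```

```text
6
[0.019 0.002] (45, 50, 60, 0) 0 7 / 13 maxstep 0.78
[0.019 0.002] (45, 50, 60, 0) 180 9 / 13 maxstep 1.13
[0.019 0.002] (45, 50, 60, -0.025) 0 5 / 13 maxstep 0.43
[0.019 0.002] (45, 50, 60, -0.025) 180 5 / 13 maxstep 0.43
[0.019 0.002] (-45, 50, 120, 0.025) 0 13 / 13 maxstep 0.25
[0.019 0.002] (-45, 50, 120, 0.025) 180 11 / 13 maxstep 4.99
[0.019 0.002] (-45, 50, 120, 0) 0 13 / 13 maxstep 0.3
[0.019 0.002] (-45, 50, 120, 0) 180 10 / 13 maxstep 4.75
[0.015 0.002] (45, 50, 60, 0.025) 0 8 / 13 maxstep 1.62
[0.015 0.002] (45, 50, 60, 0.025) 180 8 / 13 maxstep 1.78
[0.015 0.002] (-45, 50, 120, -0.025) 0 13 / 13 maxstep 0.26
[0.015 0.002] (-45, 50, 120, -0.025) 180 10 / 13 maxstep 4.86
```

```bash
sed -e 's/itertools.product(.*)/itertools.product([-40,-50,-60,-70],[40,45,50,55],[0,90,105,120,135],[0,.012,.025])/; s/,\.014,/,.009,/g; s/cf-0)<0.002/cf)<0.005/; s/res\[:60\]/res[:25]/; s/for rr in (0,180)/for rr in (0,)/' scan.py > scan2.py; sed -i "s/for az,al,roll,dy in \(.*\)):\$/for az,al,roll,dy in \1):/" scan2.py; python3 scan2.py
```

```text
38
[0.036 0.006] (-40, 50, 135, 0.025) 0 13 / 13 maxstep 0.27
[0.035 0.006] (-40, 45, 135, 0.025) 0 13 / 13 maxstep 0.3
[0.034 0.005] (-40, 45, 120, 0.025) 0 13 / 13 maxstep 0.33
[0.033 0.005] (-40, 45, 120, 0.012) 0 13 / 13 maxstep 0.29
[0.032 0.005] (-40, 45, 120, 0) 0 13 / 13 maxstep 1.61
[0.032 0.007] (-40, 40, 135, 0.025) 0 13 / 13 maxstep 0.32
[0.032 0.006] (-40, 50, 135, 0.012) 0 13 / 13 maxstep 1.71
[0.03  0.006] (-40, 45, 135, 0.012) 0 13 / 13 maxstep 0.31
[0.028 0.006] (-40, 55, 135, 0.025) 0 13 / 13 maxstep 0.23
[0.028 0.006] (-40, 55, 135, 0.012) 0 13 / 13 maxstep 1.77
[0.028 0.006] (-40, 55, 135, 0) 0 13 / 13 maxstep 1.73
[0.028 0.006] (-40, 50, 135, 0) 0 13 / 13 maxstep 1.76
[0.027 0.007] (-40, 40, 135, 0.012) 0 13 / 13 maxstep 0.33
[0.026 0.006] (-40, 45, 135, 0) 0 13 / 13 maxstep 1.63
[0.026 0.006] (-40, 50, 120, 0.025) 0 13 / 13 maxstep 0.27
[0.026 0.006] (-40, 50, 120, 0.012) 0 13 / 13 maxstep 1.65
[0.026 0.006] (-40, 50, 120, 0) 0 13 / 13 maxstep 1.66
[0.025 0.007] (-50, 50, 120, 0.025) 0 13 / 13 maxstep 0.22
[0.024 0.007] (-50, 45, 120, 0.025) 0 13 / 13 maxstep 0.23
[0.023 0.007] (-40, 40, 135, 0) 0 13 / 13 maxstep 0.34
[0.022 0.007] (-50, 50, 120, 0.012) 0 13 / 13 maxstep 0.23
[0.02  0.006] (-50, 40, 120, 0.025) 0 13 / 13 maxstep 0.35
[0.019 0.007] (-50, 45, 120, 0.012) 0 13 / 13 maxstep 0.25
[0.019 0.007] (-50, 50, 120, 0) 0 13 / 13 maxstep 0.24
[0.018 0.007] (-40, 55, 120, 0.025) 0 13 / 13 maxstep 0.23
```

```bash
cat >> h.py <<'E'
RL=rot3(*np.radians([-45,50,130])); QL=RL.as_quat().tolist(); DY=.025
def tcpL(th,dep=.009,gap=0.0,back=0.0):
    return (tip_for(th,RL,dep,DY,gap)-RL.apply([0,0,.022+back])).tolist()
E
python3 - <<'E'
from h import *
for b in(.14,.08,.04,0): print(b,np.round(tcpL(0,gap=.01,back=b),3),(lambda q:None if q is None else np.round(q,2))(kinematics.solve_ik(tcpL(0,gap=.01,back=b),QL)))
for th in TH: print(th,np.round(tcpL(th),3),(lambda q:None if q is None else np.round(q,2))(kinematics.solve_ik(tcpL(th,.009 if th<.3 else .02),QL)))
eoat.gripper_to(0.0)
manip.move_pose(tcpL(0,gap=.01,back=.14),QL)
print(telemetry.current_time(),telemetry.current_tool_pos(),telemetry.current_joint_pos().round(2),telemetry.current_opening())
for n in("scene","top"):
    f=grab(n); cv2.imwrite(f"pics/{n}1.png",f["pixels"][:,:,::-1])
E
```

```text
0.14 [0.405 0.177 0.146] [-1.42  0.73  0.46  2.46  1.18  0.59 -0.55]
0.08 [0.437 0.144 0.107] [-1.41  0.9   0.63  2.49  1.53  0.38 -0.84]
0.04 [0.459 0.122 0.081] [-1.36  1.    0.7   2.5   1.92  0.31 -1.19]
0 [0.481 0.101 0.056] [-1.22  1.01  0.57  2.49  2.01  0.44 -1.28]
0.0 [0.481 0.101 0.066] [-1.24  1.    0.6   2.49  2.01  0.41 -1.26]
0.15 [0.479 0.101 0.095] [-1.3   0.96  0.7   2.5   1.99  0.34 -1.19]
0.3 [0.482 0.101 0.121] [-1.28  0.91  0.7   2.48  1.86  0.35 -1.02]
0.5 [0.492 0.101 0.155] [-1.22  0.78  0.62  2.45  1.6   0.45 -0.7 ]
0.7 [0.508 0.101 0.184] [-1.16  0.68  0.55  2.41  1.46  0.54 -0.5 ]
0.9 [0.529 0.101 0.208] [-1.11  0.62  0.5   2.36  1.37  0.6  -0.34]
1.1 [0.556 0.101 0.228] [-1.06  0.58  0.47  2.3   1.32  0.63 -0.23]
1.3 [0.586 0.101 0.242] [-1.01  0.57  0.46  2.24  1.28  0.65 -0.13]
1.5 [0.616 0.101 0.248] [-0.97  0.58  0.45  2.19  1.25  0.65 -0.06]
1.7 [0.646 0.101 0.249] [-0.93  0.59  0.45  2.13  1.23  0.64 -0.01]
1.85 [0.669 0.101 0.246] [-0.91  0.61  0.45  2.09  1.22  0.64  0.02]
2.0 [0.691 0.101 0.239] [-0.88  0.64  0.45  2.06  1.21  0.62  0.05]
2.08 [0.702 0.101 0.234] [-0.87  0.66  0.45  2.04  1.21  0.61  0.06]
3.6083 [0.40500572 0.17740751 0.14558034] [-1.42  0.73  0.46  2.46  1.18  0.59 -0.55] 0.0025748426717870456
```

View pics/scene1.png

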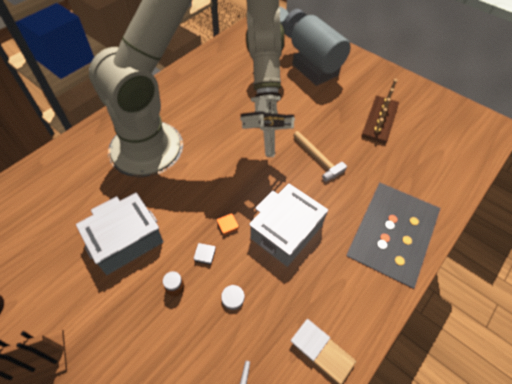

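View pics/top1.png

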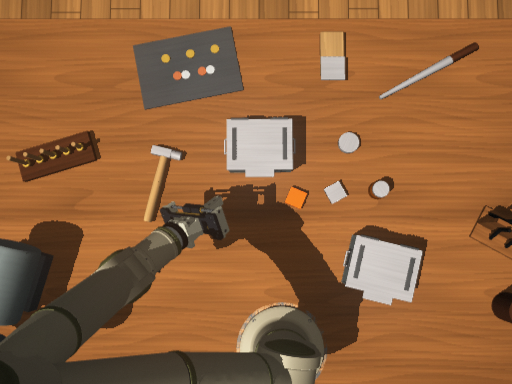

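The gripper (top image ~(200,218)) is in front-left of the tab, tilted, and clear of the hammer (150,215) and the orange block (297,197). Next I insert it under the tab.

Run:
```python
from h import *
for b in(.08,.04,0):
    print(manip.move_linear(tcpL(0,gap=.01,back=b),rate=.08,rot=QL,force_limit=6), telemetry.current_contact_force().round(2))
print(telemetry.current_time(),telemetry.current_tool_pos(),tcpL(0,gap=.01),telemetry.current_joint_pos().round(2))
for n in("scene","top"):
    f=grab(n); cv2.imwrite(f"pics/{n}2.png",f["pixels"][:,:,::-1])
    if n=="scene": cv2.imwrite("pics/c2.png",cv2.resize(f["pixels"][100:290,180:350,::-1],None,fx=3,fy=3,interpolation=cv2.INTER_CUBIC))
```

```text
False [-0.52  0.42 -0.15]
False [ 0.34 -0.14  0.09]
False [-0.56  0.51 -0.59]
5.9083 [0.48034873 0.10091266 0.05590334] [0.4805831451507665, 0.10071685484923343, 0.0557519741522455] [-1.12  0.95  0.39  2.49  1.84  0.58 -1.13]
```

View pics/c2.png

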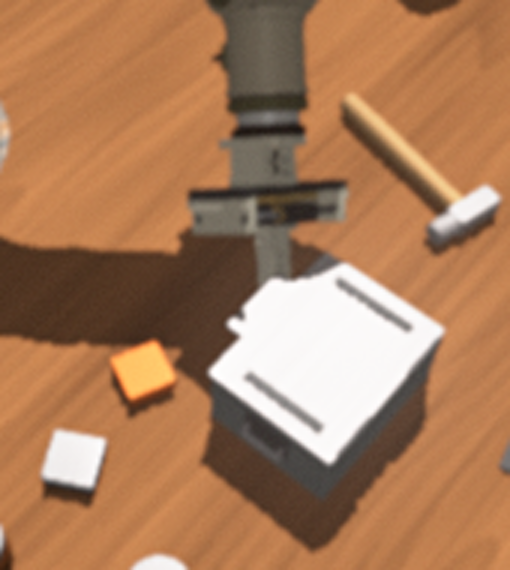

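View pics/top2.png

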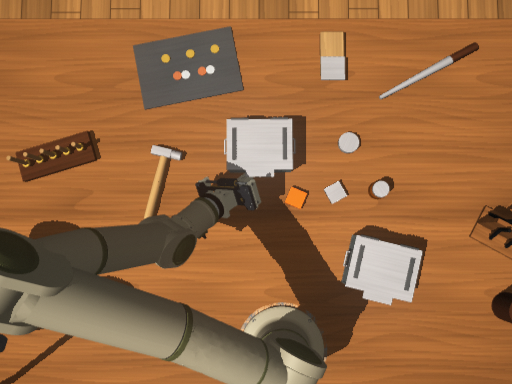

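The finger disappears under the tab's left part (crop (280,275)). Everything else is clear. I'll start the lift.

Run:
```python
from h import *
for th in(0.,.1,.2,.3):
    s=manip.move_linear(tcpL(th,.009 if th<.25 else .012),rate=.05,rot=QL,force_limit=15)
    print(th,s,telemetry.current_contact_force().round(2),telemetry.current_tool_pos().round(4))
    if s: break
f=grab("scene"); cv2.imwrite("pics/c3.png",cv2.resize(f["pixels"][100:290,180:350,::-1],None,fx=3,fy=3,interpolation=cv2.INTER_CUBIC))
print(telemetry.current_time(),telemetry.current_joint_pos().round(2))
for th in TH[3:]: print(th,(lambda q:None if q is None else np.round(q,2))(kinematics.solve_ik(tcpL(th,.018),QL)))
```

```text
0.0 False [-1.96  0.28 -2.24] [0.4802 0.1012 0.0659]
0.1 False [-1.8  -0.65 -2.25] [0.4787 0.1005 0.0859]
0.2 False [-1.08 -1.5  -1.72] [0.4793 0.1007 0.1043]
0.3 False [-2.25 -0.04 -1.35] [0.4836 0.1006 0.1187]
7.9333 [-1.2   0.83  0.54  2.48  1.7   0.49 -0.88]
0.5 [-1.23  0.78  0.63  2.45  1.6   0.45 -0.7 ]
0.7 [-1.26  0.74  0.72  2.42  1.47  0.41 -0.49]
0.9 [-1.28  0.71  0.8   2.37  1.34  0.39 -0.29]
1.1 [-1.27  0.7   0.84  2.31  1.22  0.38 -0.11]
1.3 [-1.24  0.69  0.86  2.25  1.12  0.38  0.03]
1.5 [-1.2   0.7   0.85  2.2   1.06  0.39  0.13]
1.7 [-1.17  0.71  0.85  2.14  1.    0.38  0.21]
1.85 [-1.14  0.74  0.85  2.1   0.96  0.37  0.26]
2.0 [-1.11  0.76  0.85  2.07  0.92  0.36  0.3 ]
2.08 [-1.09  0.78  0.85  2.05  0.9   0.35  0.32]
```

View pics/c3.png

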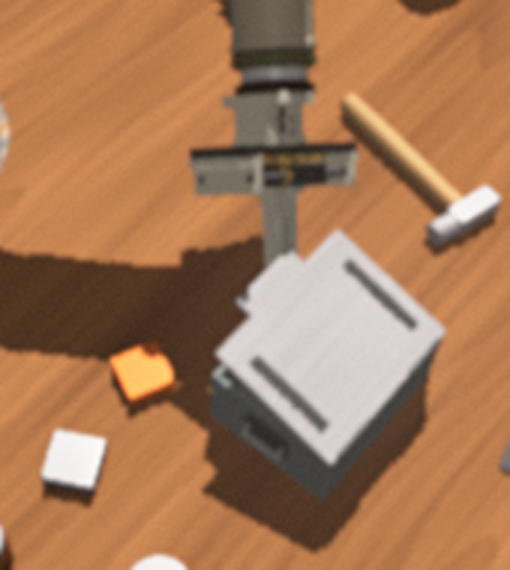

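The lid is clearly up at about 0.3 rad and resting on the finger. Contact is about 2–3 N. I'll continue.

Run:
```python
from h import *
for th in(.45,.6,.8,1.0,1.2,1.4,1.55):
    s=manip.move_linear(tcpL(th,.018),rate=.07,rot=QL,force_limit=15)
    print(th,s,telemetry.current_contact_force().round(2),telemetry.current_tool_pos().round(4))
    if s: break
f=grab("scene"); cv2.imwrite("pics/c4.png",cv2.resize(f["pixels"][60:290,170:370,::-1],None,fx=2.6,fy=2.6,interpolation=cv2.INTER_CUBIC))
print(telemetry.current_time())
```

```text
0.45 False [-4.19 -1.28 -1.52] [0.4945 0.1005 0.1389]
0.6 False [-0.39 -0.37 -2.67] [0.505  0.101  0.1622]
0.8 False [-0.83 -0.43 -0.9 ] [0.5234 0.1007 0.1893]
1.0 False [-1.88  1.06 -0.89] [0.5463 0.1006 0.2108]
1.2 False [-1.25 -0.66  0.52] [0.5731 0.1006 0.2267]
1.4 False [-1.28  0.45  0.53] [0.6029 0.1005 0.2368]
1.55 False [-0.73  0.24  1.09] [0.6237 0.1005 0.2399]
11.8333
```

View pics/c4.png

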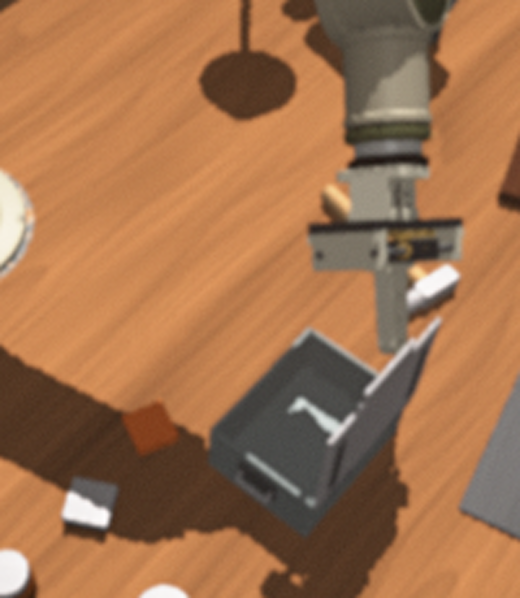

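The lid is near upright with the finger behind it. The chest is open, and the bright patch inside at (315,410) looks like sunlight. I'll ease it over.

Run:
```python
from h import *
for th in(1.7,1.85,2.0,2.08):
    s=manip.move_linear(tcpL(th,.018),rate=.05,rot=QL,force_limit=15)
    print(th,s,telemetry.current_contact_force().round(2))
manip.dwell(.5)
f=grab("scene"); cv2.imwrite("pics/c5.png",cv2.resize(f["pixels"][60:290,170:370,::-1],None,fx=2.6,fy=2.6,interpolation=cv2.INTER_CUBIC))
p=telemetry.current_tool_pos()
print(manip.move_linear([p[0]-.12,p[1]+.02,p[2]+.08],rate=.12,rot=QL,force_limit=15))
manip.dwell(.6)
for n in("scene","top"):
    f=grab(n); W=pts(f); cv2.imwrite(f"pics/{n}6.png",f["pixels"][:,:,::-1])
    S=W.reshape(-1,3); S=S[(S[:,0]>.6)&(S[:,0]<.85)&(S[:,1]>-.02)&(S[:,1]<.15)&(S[:,2]>.1)&(S[:,2]<.26)]
    if len(S)>30:
        c=np.polyfit(S[:,2],S[:,0],1); print(n,len(S),"lid angle",np.pi/2+np.arctan(c[0]))
print(telemetry.current_time())
```

```text
1.7 False [-0.52 -0.11  0.94]
1.85 False [ 0.68 -0.34  0.4 ]
2.0 False [-0.14  0.26  0.73]
2.08 False [-0.36 -0.31 -0.26]
False
scene 1436 lid angle 2.188422735094413
top 2579 lid angle 2.1824486658245537
16.575
```

View pics/scene6.png

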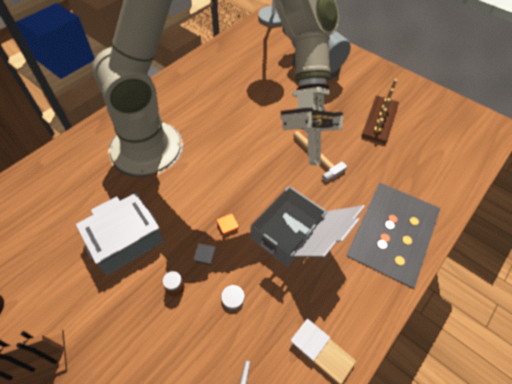

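View pics/top6.png

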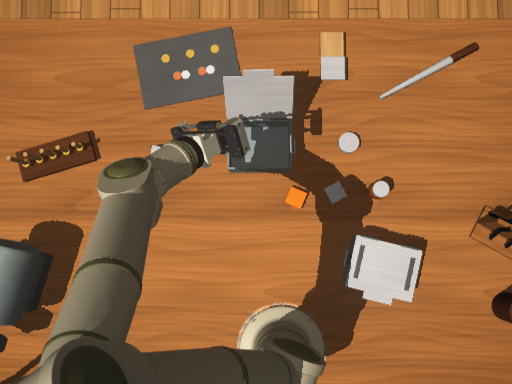

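The lid stands open at about 2.18 rad (both cameras). The block is undisturbed at top (335,191). Next is the grasp.

Run:
```python
from h import *
for sg in(1,-1):
    for yw in(28.2,-61.8):
        print(sg,yw,kinematics.solve_ik([.4455,-.155,.15],quat(0,sg,np.radians(yw)).tolist()))
    print("place",kinematics.solve_ik([.5685,.0638,.2],quat(0,sg,0).tolist()))
```

```text
1 28.2 [ 0.48731763  0.46653556 -0.37206942  2.23674611  0.35329472  0.4922548
  1.90070596]
1 -61.8 [ 0.1293719   0.44923741  0.1166727   2.25888815 -0.11925654  0.43886552
  0.83478825]
place [-0.24639217  0.46729572  0.05011614  1.99710325 -0.03598481  0.67801511
  1.39718536]
-1 28.2 [-0.07523905  0.47688847  0.40629349  2.27114443 -0.41877435  0.46241481
 -0.40966905]
-1 -61.8 [-0.28414227  0.55172689  0.73309425  2.28269455 -0.73204603  0.55244466
 -1.62633778]
place [-0.58764141  0.51993239  0.55313867  2.01818559 -0.41059462  0.71273825
 -1.34835533]
```

Run:
```python
from h import *
q=quat(0,1,np.radians(-61.8)).tolist()
p=telemetry.current_tool_pos(); print(p)
manip.move_linear([.50,.12,.33],rate=.2,rot=QL)
manip.move_pose([.4455,-.155,.20],q); eoat.gripper_to(.85)
f=grab("top"); W=pts(f); cv2.imwrite("pics/top7.png",f["pixels"][:,:,::-1])
f=grab("scene"); W=pts(f); cv2.imwrite("pics/c7.png",cv2.resize(f["pixels"][150:310,130:290,::-1],None,fx=3.5,fy=3.5))
print(manip.move_linear([.4455,-.155,.07],rate=.15,rot=q,force_limit=8))
print(telemetry.current_time(),telemetry.current_tool_pos(),telemetry.current_joint_pos().round(2))
f=grab("scene"); cv2.imwrite("pics/c8.png",cv2.resize(f["pixels"][150:310,130:290,::-1],None,fx=3.5,fy=3.5))
```

```text
[0.57770347 0.12077692 0.30600315]
False
21.1917 [ 0.44571232 -0.15515758  0.0704457 ] [ 0.12  0.61  0.13  2.31 -0.33  0.24  1.04]
```

View pics/c8.png

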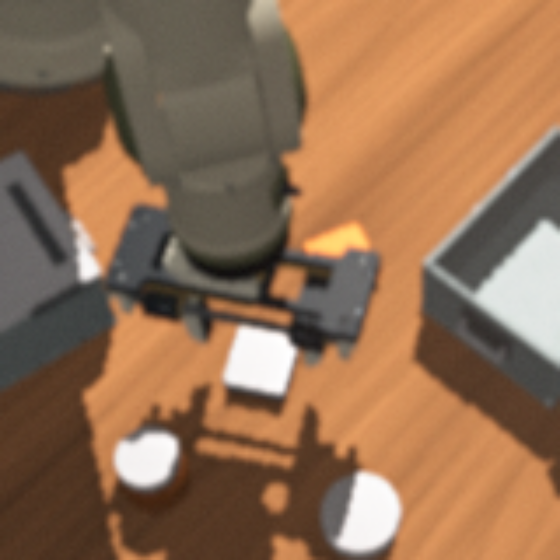

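Run:
```python
from h import *
q=quat(0,1,np.radians(-61.8)).tolist()
print(kinematics.solve_ik([.4455,-.155,.026],q))
print(manip.move_linear([.4455,-.155,.026],rate=.06,rot=q,force_limit=8),telemetry.current_tool_pos())
eoat.gripper_to(0.0); print("op",telemetry.current_opening()*93)
f0=telemetry.current_contact_force()
manip.move_linear([.4455,-.155,.16],rate=.12,rot=q)
print(telemetry.current_contact_force()-f0,telemetry.current_opening()*93,telemetry.current_time())
f=grab("scene"); cv2.imwrite("pics/c9.png",cv2.resize(f["pixels"][150:310,130:290,::-1],None,fx=3.5,fy=3.5))
```

```text
[ 0.166779    0.69443803  0.06945516  2.32662304 -0.35098205  0.12953518
  1.06064176]
False [ 0.44546648 -0.15505569  0.02601719]
op 50.02306365705734
[ 1.52376054 -0.83940705 -8.24905523] 49.63188704669555 23.9667
```

View pics/c9.png

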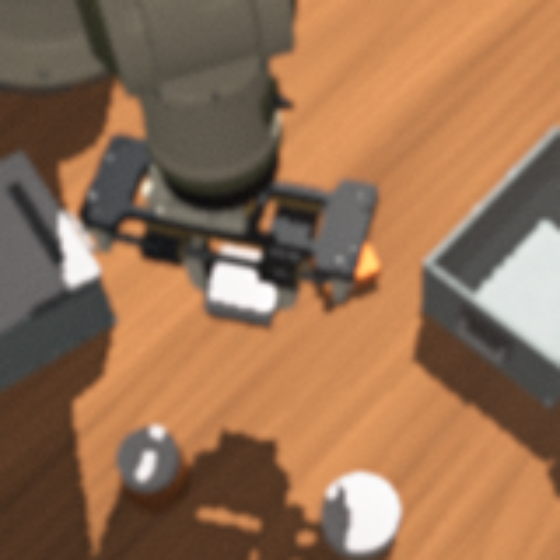

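The block is held (50 mm opening) and level. I'll carry it over the chest and lower it.

Run:
```python
from h import *
q1=quat(0,1,np.radians(-61.8)).tolist(); q=quat(0,1,0).tolist()
X,Y=.5695,.0635
manip.move_linear([.4455,-.155,.25],rate=.2,rot=q1)
manip.move_pose([X,Y,.25],q)
print(telemetry.current_tool_pos(),telemetry.current_opening()*93)
f=grab("top"); cv2.imwrite("pics/top10.png",f["pixels"][:,:,::-1])
f=grab("scene"); cv2.imwrite("pics/c10.png",cv2.resize(f["pixels"][90:290,200:400,::-1],None,fx=3,fy=3))
print(manip.move_linear([X,Y,.10],rate=.12,rot=q,force_limit=10),telemetry.current_time())
```

```text
[0.56867283 0.061492   0.24906905] 49.910180457399115
False 27.1
```

View pics/c10.png

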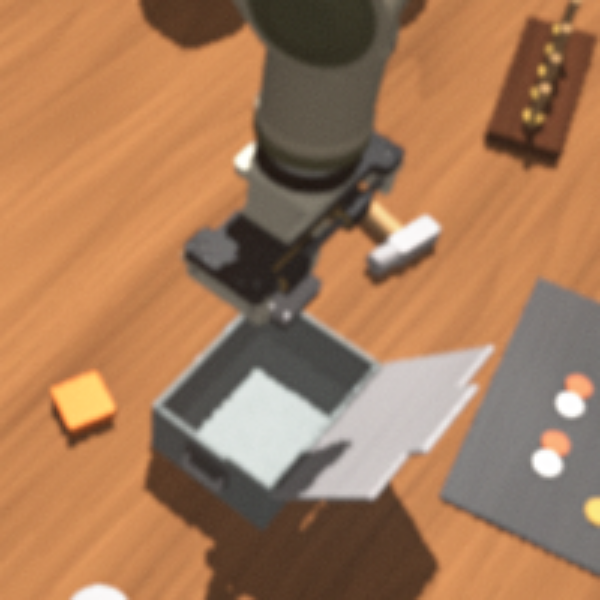

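The block is in the jaws at (285,305) above the chest. The chest is empty and the lid is open behind it. I'll lower gently.

Run:
```python
from h import *
q=quat(0,1,0).tolist(); X,Y=.5695,.0635
print(manip.move_linear([X,Y,.040],rate=.08,rot=q,force_limit=8),telemetry.current_tool_pos())
s=manip.move_linear([X,Y,.030],rate=.02,rot=q,force_limit=4); p=telemetry.current_tool_pos()
print(s,p,telemetry.current_contact_force(),telemetry.current_time())
```

```text
False [0.56969444 0.06347862 0.04020248]
True [0.56973724 0.06354219 0.03205406] [1.2250901  1.01624243 4.08673621] 28.4333
```

Contact came at TCP z = 0.032, exactly as predicted for block-on-floor. Release and retreat.

Run:
```python
from h import *
q=quat(0,1,0).tolist(); p=telemetry.current_tool_pos()
eoat.gripper_to(.75); manip.dwell(.2)
manip.move_linear([p[0],p[1],.15],rate=.08,rot=q,force_limit=10)
manip.move_linear([p[0]-.03,p[1],.30],rate=.2,rot=q)
manip.move_pose([.40,.35,.35],q)
manip.dwell(.5)
for n in("scene","top"):
    f=grab(n); W=pts(f); cv2.imwrite(f"pics/{n}11.png",f["pixels"][:,:,::-1])
    S=W.reshape(-1,3)
    A=S[(S[:,0]>.66)&(S[:,0]<.85)&(S[:,1]>-.02)&(S[:,1]<.15)&(S[:,2]>.1)&(S[:,2]<.26)]
    if len(A)>30: print(n,"lid",np.pi/2+np.arctan(np.polyfit(A[:,2],A[:,0],1)[0]))
    B=S[(abs(S[:,0]-.5765)<.055)&(abs(S[:,1]-.0638)<.075)&(S[:,2]>.018)&(S[:,2]<.05)]
    if len(B)>20: print(n,"block",len(B),cv2.minAreaRect(B[:,:2].astype(np.float32)),np.median(B,0).round(4))
    for nm,c,z in(("puck",(.592,-.194),.015),("jar",(.453,-.275),.045)):
        B=S[(abs(S[:,0]-c[0])<.05)&(abs(S[:,1]-c[1])<.05)&(S[:,2]>z)&(S[:,2]<.08)]
        print(n,nm,np.median(B,0).round(3) if len(B) else None)
print(telemetry.current_time())
f=grab("scene"); cv2.imwrite("pics/c11.png",cv2.resize(f["pixels"][150:290,220:390,::-1],None,fx=4,fy=4))
```

```text
scene lid 2.188828842426151
scene block 270 ((0.5686715841293335, 0.0622820183634758), (0.05111256614327431, 0.051736582070589066), 88.77521514892578) [0.57   0.061  0.0263]
scene puck [ 0.591 -0.198  0.023]
scene jar [ 0.453 -0.279  0.06 ]
top lid 2.1795379937079904
top block 305 ((0.573130190372467, 0.06647525727748871), (0.05515572801232338, 0.04961599409580231), 0.0850253477692604) [0.5708 0.0648 0.0269]
top puck [ 0.592 -0.194  0.023]
top jar [ 0.453 -0.275  0.06 ]
33.575
```

View pics/top11.png

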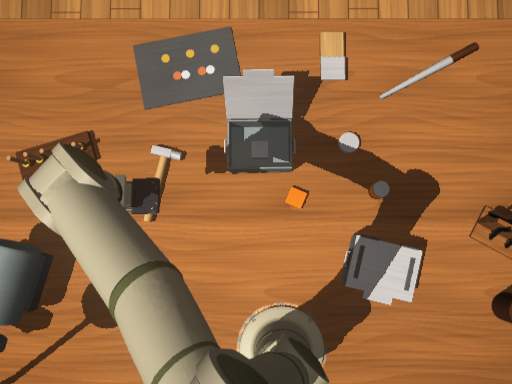

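View pics/c11.png

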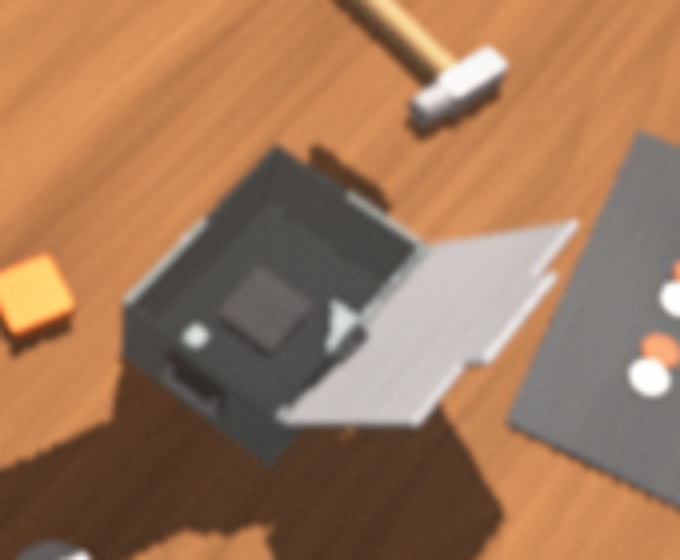

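The block lies flat in the chest (top (260,148)), with its top face at z ≈ 0.0265. The lid stands at 2.18 rad, and the puck, jar and hammer have not moved. Handing in.

```bash
python3 -c "
from h import *
job.job_done(); print(telemetry.current_time())"
```

```text
the job is handed in; nothing more can be done
the job is handed in; nothing more can be done
```

The chest is open with the block on its floor, and I handed the job in shortly after 33.6 s on the robot's clock (limit 69 s). No verdict was reported.

- **Lid:** I slid the closed fingers under the left part of the tab and followed the lid's arc to about 2.08 rad, with readings of about 5 N or less between steps. It then sank to its stop by itself. At the last check both cameras put it at 2.18–2.19 rad with the robot clear.
- **Block:** I gripped the grey block (50 mm opening) and lowered it until it touched the floor at the predicted height, then let go. The cameras put its top at about 26–27 mm, so it lies flat on the 6 mm floor, about 6 mm in front of the chest's centre.
- **Other things:** The puck and jar measured the same as at the start. I checked the hammer only by eye, and it looks unmoved.
- **Disagreements:** The two cameras differ by about 4 mm on the block and the bystanders, well inside the tolerances. The force change on lifting the block was about 8 N, roughly twice what 0.4 kg should give. I did not follow that up, since the grip and the contact height agreed.

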